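# Switch the test jig to the marked channel and confirm

### The arm

A 7-joint arm with a two-finger parallel gripper is mounted at the origin on the work surface. World frame = base frame: x ahead of the robot, y to its left, z up, the work surface at z = 0. Lengths are in m, angles in rad, forces in N, time in s.
With the tool pointing down it reaches from about 0.4 to 0.925 m from the base axis. Payload 4.1 kg.
Tool frame: the origin (TCP) lies at the very end of the fingers, on their centre line; the grasp point (between the pads) lies 19 mm behind it; z points along the fingers, y is the line along which they close (so a half turn about z gives the same grasp; the last joint's range is limited). The gripper opens to 85 mm and grips with 20 to 120 N. Pads are 22 mm wide; open, the fingers measure 114 mm over their backs; the gripper's body (76 mm by 85 mm) begins 54 mm behind the grasp point. The pads swing forward as they close: fully open they stand 13 mm farther back than shut.
Start: joints at [-1.29, 0.398, 0.045, 1.537, -0.019, 1.207, -0.051], TCP at [0.241, 0.604, 0.231] pointing down, gripper open.
Joint ranges: [-2.82, 2.82], [-0.49, 2.23], [-1.37, 1.46], [0, 2.46], [-1.36, 4.5], [0.23, 2], [-2.94, 2.94]. Speed limits (rad/s): [2.57, 2.57, 3.14, 3.14, 3.14, 3.14, 3.14].

### API

Orientations are given as a unit quaternion [x, y, z, w].
In Python, from bench import ctrl, fingers, kinematics, cams, job_done, models gives the robot as it stands. Calls block until the motion is done:
- ctrl.reach(position, orientation): joint-space move of the TCP to a pose.
- ctrl.line_to(position, orientation=None, rate=0.15): straight line of the TCP; orientation=None keeps the orientation; rate is the mean speed in m/s.
- ctrl.move_joints(angles): joint-space move.
- fingers.let_go() and fingers.close(): open the fingers fully, or close them until they stop; the grip force is fixed at half the most.
- ctrl.wait(seconds).
- kinematics.solve_ik(position, orientation): joint angles nearest the present ones, or None.
- ctrl.get_obs(): the state.
- cams.get_image(name): name is "scene" or "top" or "wrist"; returns (picture, depth): 420x560x3 uint8, red, green, blue; 420x560 float32, m along the optical axis (not along the pixel's ray), 0 where there is no reading.
- cams.calibration(name): a dict with "vfov" (degrees; the focal length in pixels is half the picture's height over the tangent of half this angle, whatever the lens; pixels are square), "cx", "cy" (the principal point, pixels), "view" (4x4, takes a point from world to camera coordinates). Camera axes: x right, y up, looking along -z (the intrinsics and any distortion apply to the point x, -y, -z); pixel columns grow to the right and rows downward; lengths in m; the calibration is good to about 2 mm. A picture is of the moment at which its call begins: read the wrist's pose just before it. calibration takes no time and is no camera call; for the wrist camera it gives the pose at the moment of the call.
A pose or a line that the arm cannot do raises ctrl.MotionError and nothing moves.
- job_done(): hands the job in; it is judged then, once.
Trained networks look in the newest picture that a camera, given by its name, has taken for a name from the list of things; names that differ only in an ending like _2 or _b are one class to them, and where a whole thing is asked for, a point or a joint stands for the part that bears it (a point fixed in the world has none). Each returns a list of dicts, best first, with "confidence" (0 to 1); they miss things now and then, are a little off and sometimes report something else, mostly with a low value. They report only what shows in the picture. A call takes as long as a camera call.
- models.search_frame(camera, label): "pixel" ([row, column] in pixels, amid what is visible of it).
The state is a dict: "time": time; "joint_pos": joint angles; "joint_velocities": joint speeds; "joint_efforts": joint torques, N m; "position": TCP position; "tool_rot": TCP orientation; "force": force on the tool from outside, world axes, zero at the start; "ft_torque": the same for the moment, N m; "width": finger opening in m; "finger_force": force on a finger pad.
Only numpy, scipy, OpenCV 4.12 (cv2) and the standard library are available. Lean on these libraries where they do the work, as an engineer would, in place of code of your own. Each camera call takes 0.05 s, during which the arm holds its last target. There are 200 camera calls.

### The job

Switch the test jig to the channel marked by the clip-on pointer: press its spring-loaded dial down by the upright knob, turn it the shorter way round until the knob stands at the pointer, and let the dial spring fully up into that station's slot (feel for the slot, the pointer is only clipped on roughly). Do not force the dial. Only when it has locked there, press the key on the white box fully down and let it go, and leave the other things on the bench where they are.

Things in the scene. Friction and masses are not known exactly. Their poses are not given: they have to be found in the camera images.
- selector: Selector: fixed round grey drum, 200 mm across, 60 mm high, on the bench. Origin: centre of its underside, on the dial's vertical turning axis; z up. Rim 87 to 100 mm from the axis. Inside it a fixed steel ring (72 to 87 mm from the axis, top 58 mm, underside 52 mm above the bench) has 8 slots 11 mm wide, 45 degrees apart. Force between dial and drum, sideways at the lug or down, must stay under 20 N (30 N sideways at the knob).
- dial: Aluminium dial, 140 mm across, inside the ring; it turns endlessly both ways. Origin: on the axis, 46 mm above the bench when fully up; x points to its one edge lug (a steel roller 8 mm thick) and to the knob, z up. Lug up in a slot: locked, 1.5 mm play either way at the lug. Starts anywhere, locked in another slot or resting up to 6 mm low between two.
- hub (a point): Centre of the dial's top cap (32 mm across), on the axis, 64 mm above the bench when fully up. A spring lifts the dial: about 2 N starts it down, 4.5 N at 12 mm, where a hard stop is. Pressed over 6.5 mm it turns, about 3 N drag at the knob. Let go between slots, the lug rolls under the ring with the dial 6 mm low and springs up at the next slot it comes to.
- knob (a point): Dial's knob: upright black round post, 16 mm thick, 52 mm tall above the dial, 50 mm from the axis, fixed to the dial. Point: on the post's axis, 14 mm below its top; 94 mm above the bench with the dial fully up, 88 mm when low between slots, 82 mm at the stop. It can be gripped here from above and carried round, slipping round in the fingers, or pushed sideways.
- wanted (a point): Where the pointer shows that the knob should come: on the line from the axis to the pointer, 50 mm from the axis, 94 mm up, in the air. The pointer is clipped on by hand: the marked station lies up to 0.2 rad to either side of it and must be felt. At the start the knob is over 0.65 rad from it. Starting within 12 degrees of opposite, either way round will do; else the long way is a fault.
- pointer_tip (a point): Tip of the pointer, a small bare steel arrow clipped over the drum's rim and pointing at the axis. The tip is 86 mm from the axis and 64 mm above the bench; the arrow reaches out to 110 mm from the axis and up to 68 mm.
- key (a joint): The confirm key: a black round push button 28 mm in diameter on the white box (90 by 75 mm, 45 mm high). Value: how far it is pressed, 0 up, 0.006 m fully down. It springs back; fully down takes about 5 N. It must not be pressed before the dial has locked at the marked channel.
- key_top (a point): Centre of the top of the key, 67 mm above the bench when up; it is pressed straight down.
- spool_mid (a point): Bystander: a grey spool, 60 mm across and 40 mm tall, standing. Point: its centre.
- flux: Bystander: a small white bottle, 40 mm across and 90 mm tall. Origin: centre of its underside.
- meter: Bystander: a black hand meter lying flat, 150 by 80 by 36 mm. Origin: centre of its underside, x along its length.
- driver: Bystander: a screwdriver lying flat. Origin: underside, x along its length.
- board: Bystander: a small circuit board, 100 by 70 mm, parts up to 15 mm high. Origin: centre of its underside.
- partstray: Bystander: a grey divided parts tray, 120 by 90 by 30 mm. Origin: centre of its underside.

How it is judged:
By the outcome, as a careful person would: the job done as asked, in the order asked, and still so for the second after the job is handed in, with the robot touching nothing.
It also fails if it takes over 54 s, if anything falls off the work surface, if the arm or the gripper's body presses on something with over 40 N, if the wrist force passes 120 N, or if a joint passes its speed limit or range.

## Working session

There is one attempt and no reset: what is moved stays moved. The work goes in short steps, each a Python script; the robot and the scene stay as the last script left them, time stands still between calls to the robot, and variables do not carry over. Pictures are saved under pics/ and viewed, at most 10 in all, crops included, and the job is handed in when it is done.

```bash
mkdir -p pics; ls
cat > h.py <<'E'
import numpy as np, cv2
from bench import ctrl, fingers, kinematics, cams, job_done, models
def ray_pt(cal, px, z=None, depth=None, shape=(420,560)):
    f=shape[0]/2/np.tan(np.radians(cal["vfov"])/2)
    x=(px[1]-cal["cx"])/f; y=(px[0]-cal["cy"])/f
    T=np.linalg.inv(np.array(cal["view"])); o=T[:3,3]
    d=T[:3,:3]@np.array([x,-y,-1.])
    s=depth if depth is not None else (z-o[2])/d[2]
    return o+s*d
def save(n,img): cv2.imwrite("pics/"+n,cv2.cvtColor(img,cv2.COLOR_RGB2BGR))
E
python3 - <<'E'
from h import *
for c in ["scene","top"]:
    im,d=cams.get_image(c); cal=cams.calibration(c); np.save(c+"_d.npy",d); save(c+".png",im)
    print(c,{k:(np.round(v,3).tolist()) if not isinstance(v,str) else v for k,v in cal.items()})
    for n in ["selector","dial","hub","knob","pointer_tip","key","key_top","spool_mid","flux","meter","driver","board","partstray"]:
        for r in models.search_frame(c,n)[:2]:
            p=r["pixel"]; dd=d[int(p[0]),int(p[1])]
            print(n,np.round(p,1),round(r["confidence"],2),np.round(ray_pt(cal,p,depth=dd),3))
o=ctrl.get_obs(); print(o)
E
```

```text
pics
scene {'vfov': 47.992, 'cx': 290.915, 'cy': 209.009, 'view': [[0.718, 0.696, 0.02, -0.399], [-0.386, 0.373, 0.844, 0.157], [0.579, -0.614, 0.536, -1.535], [0.0, 0.0, 0.0, 1.0]]}
selector [192.1 318.8] 0.98 [0.534 0.129 0.055]
selector [184.7 310.1] 0.19 [0.492 0.139 0.057]
dial [183.2 310.5] 0.81 [0.493 0.14  0.062]
hub [184.2 313.7] 0.78 [0.504 0.141 0.063]
knob [183.1 314.2] 0.93 [0.501 0.146 0.063]
pointer_tip [205.  308.6] 0.42 [0.557 0.062 0.054]
key [230.6 219.8] 0.62 [ 0.502 -0.185  0.066]
key [252.9 345.9] 0.49 [ 0.74  -0.011  0.038]
key_top [231.2 220.2] 0.62 [ 0.504 -0.185  0.065]
spool_mid [256.3 343.9] 0.69 [ 0.731 -0.005  0.02 ]
flux [294.  289.3] 0.64 [ 0.718 -0.173  0.003]
meter [179.9 389.8] 0.94 [0.608 0.363 0.033]
driver [234.1 396. ] 0.86 [0.769 0.154 0.023]
board [293.8 287.2] 0.94 [ 0.714 -0.175  0.002]
board [184.3 313.6] 0.68 [0.504 0.14  0.063]
partstray [295.4 145.4] 0.86 [ 0.521 -0.399  0.016]
top {'vfov': 50.738, 'cx': 282.386, 'cy': 199.385, 'view': [[0.021, -1.0, 0.0, -0.016], [0.972, 0.02, 0.234, -0.601], [-0.234, -0.005, 0.972, -1.165], [0.0, 0.0, 
[... 878 characters left out ...]
s': array([-1.29000638,  0.39842247,  0.04507635,  1.53660183, -0.01872313,
        1.20688505, -0.05069117]), 'joint_velocities': array([ 0.00017903, -0.00103677, -0.00027667, -0.00014962, -0.00081821,
       -0.0010458 ,  0.00012617]), 'joint_efforts': array([ 7.82571424e-04, -4.75007701e+01,  1.36350911e+00, -2.54518908e+01,
        1.15168607e-02,  9.85831430e-04,  4.02110217e-06]), 'position': array([0.24093641, 0.60373588, 0.23133087]), 'tool_rot': array([1.88708677e-01, 9.82033112e-01, 5.28912063e-05, 6.36876676e-08]), 'force': array([ 0.38499413, -0.79869342, -0.29262701]), 'ft_torque': array([-0.00835938,  0.0438221 , -0.01251026]), 'finger_force': 0.0, 'width': 0.08542278414306775}
```

Run:
```python
import cv2,numpy as np
t=cv2.imread("pics/top.png"); s=cv2.imread("pics/scene.png")
a=cv2.resize(t[180:290,160:300],(560,440),interpolation=cv2.INTER_CUBIC)
b=cv2.resize(s[120:260,240:400],(503,440),interpolation=cv2.INTER_CUBIC)[:,:240+263]
cv2.imwrite("pics/c1.png",cv2.resize(np.hstack([a,b]),(800,331)))
```

```text
(no output)
```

View pics/top.png

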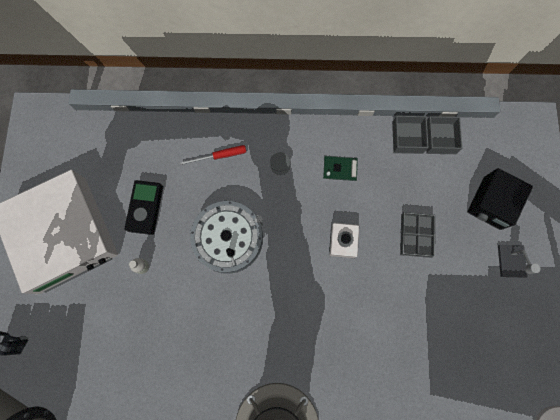

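View pics/c1.png

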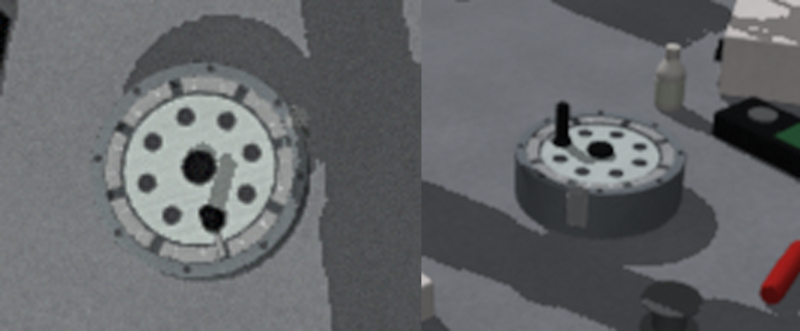

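Run:
```python
from h import *
q=[0.,1.,0.,0.]
ctrl.line_to([0.241,0.604,0.32]) if False else None
ctrl.reach([0.42,0.146,0.34],q)
o=ctrl.get_obs(); print(o["time"],o["joint_pos"].round(2),o["position"].round(4))
cal=cams.calibration("wrist"); im,d=cams.get_image("wrist"); save("w1.png",im); np.savez("w1.npz",d=d,view=cal["view"],vfov=cal["vfov"],cx=cal["cx"],cy=cal["cy"])
T=np.linalg.inv(np.array(cal["view"])); print(cal["vfov"],T.round(3).tolist(),set(cal)-{"view","vfov","cx","cy"})
for n in ["hub","knob","pointer_tip","selector"]:
    for r in models.search_frame("wrist",n)[:2]:
        p=r["pixel"]; dd=d[int(p[0]),int(p[1])]; print(n,np.round(p,1),round(r["confidence"],2),ray_pt(cal,p,depth=dd).round(3))
```

```text
3.225 [-0.8  -0.06  0.35  1.84  0.02  1.36  1.12] [0.4199 0.1471 0.3399]
68.28491844142101 [[-0.002, -0.966, -0.26, 0.354], [1.0, -0.002, -0.001, 0.146], [0.0, -0.26, 0.966, 0.482], [0.0, 0.0, 0.0, 1.0]] set()
hub [169.2 454.9] 0.74 [0.41  0.379 0.063]
hub [227.3 288.9] 0.61 [0.493 0.154 0.065]
knob [225.9 286.8] 0.63 [0.491 0.151 0.064]
pointer_tip [258.2 224.8] 0.46 [0.541 0.061 0.063]
selector [224.5 284.7] 0.77 [0.489 0.148 0.062]
selector [257.3 223.2] 0.28 [0.539 0.058 0.063]
```

View pics/w1.png

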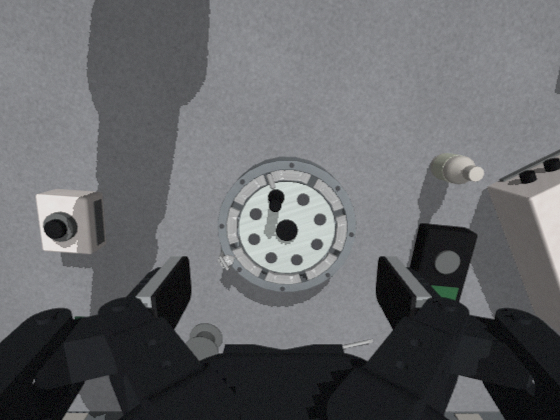

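```bash
cat >> h.py <<'E'
from scipy.optimize import least_squares
def cloud(cal,d):
    r,c=np.mgrid[0:d.shape[0],0:d.shape[1]]; f=d.shape[0]/2/np.tan(np.radians(float(cal["vfov"]))/2)
    T=np.linalg.inv(np.array(cal["view"]))
    P=np.stack([(c-cal["cx"])/f*d,-(r-cal["cy"])/f*d,-d],-1)@T[:3,:3].T+T[:3,3]
    P[d<=0]=9; return P
def axis_fit(P,c0=(0.49,0.147)):
    c=np.array(c0)
    Q=P.reshape(-1,3); Q=Q[(abs(Q[:,2]-0.06)<0.006)]
    for _ in range(6):   # outer edge by maximum radius per sector
        v=Q[:,:2]-c; R=np.hypot(*v.T); A=np.arctan2(v[:,1],v[:,0]); m=R<.106
        # area-average over top disc in ring band -> balance by fitting outermost
        E=[]
        for k in np.linspace(-np.pi,np.pi,60):
            s=m&(abs(np.angle(np.exp(1j*(A-k))))<.05)
            if s.sum()>5: E.append(Q[s][np.argmax(R[s]),:2])
        E=np.array(E); r=least_squares(lambda p:np.hypot(E[:,0]-p[0],E[:,1]-p[1])-p[2],[*c,.1],loss="soft_l1",f_scale=.001)
        c=r.x[:2]
    return c,r.x[2]
E
python3 - <<'E'
from h import *
w=np.load("w1.npz"); W={k:w[k] for k in ["view","vfov","cx","cy"]}
clouds={"wrist":(cloud(W,w["d"]),cv2.imread("pics/w1.png"))}
for c in ["top","scene"]: clouds[c]=(cloud(cams.calibration(c),np.load(c+"_d.npy")),cv2.imread(f"pics/{c}.png"))
for n,(P,im) in clouds.items():
    c,R=axis_fit(P); Q=P.reshape(-1,3); v=Q[:,:2]-c; r=np.hypot(*v.T); a=np.arctan2(v[:,1],v[:,0])
    print(n,"axis",c.round(4),"R",R.round(4))
    print(" rim z",np.median(Q[(r>.089)&(r<.097),2]).round(4),"dial z",np.median(Q[(r>.055)&(r<.065)&(Q[:,2]<.07),2]).round(4),"hub",np.median(Q[r<.012,2]).round(4),"hubxy",Q[(r<.025)&(abs(Q[:,2]-np.median(Q[r<.012,2]))<.003)].mean(0).round(4))
    k=(r<.07)&(Q[:,2]>.075); K=Q[k]
    if len(K): 
        top=K[K[:,2]>K[:,2].max()-.008]; print(" knob",len(K),K.mean(0).round(4),"top",top.mean(0).round(4),len(top),"zmax",K[:,2].max().round(4), "ang",np.arctan2(*(K.mean(0)[:2]-c)[::-1]).round(3))
    p=(r>.083)&(r<.113)&(Q[:,2]>.0635)&(Q[:,2]<.075)
    if p.any(): print(" ptr",p.sum(),Q[p].mean(0).round(4),"ang",np.arctan2(*(Q[p].mean(0)[:2]-c)[::-1]).round(3),"spread",np.std(a[p]).round(3))
    b=(r<.014); 
    # slot darkness/depth by angle
    ring=(r>.0755)&(r<.0845)&(Q[:,2]<.07); g=im.reshape(-1,3).mean(1)
    bins=np.linspace(-np.pi,np.pi,91); ii=np.digitize(a,bins)
    prof=[(g[ring&(ii==i)].mean() if (ring&(ii==i)).any() else 0) for i in range(1,91)]
    print(" prof",np.round(prof).astype(int).tolist())
P,im=clouds["wrist"]; cv2.imwrite("pics/w1c.png",cv2.resize(im[145:305,205:365],(600,600),interpolation=cv2.INTER_CUBIC))
E
```

```text
wrist axis [0.4975 0.151 ] R 0.0994
 rim z 0.4168 dial z 0.0561 hub 0.064 hubxy [0.4969 0.151  0.0639]
 knob 180 [0.4477 0.1361 0.1019] top [0.4492 0.136  0.1072] 129 zmax 0.1095 ang -2.85
 ptr 116 [0.5444 0.0624 0.0657] ang -1.084 spread 0.056
 prof [169, 177, 171, 160, 145, 113, 166, 172, 176, 170, 170, 169, 173, 173, 166, 0, 107, 131, 163, 183, 171, 169, 169, 175, 176, 158, 136, 117, 134, 149, 161, 157, 165, 163, 168, 168, 157, 149, 99, 140, 167, 160, 163, 169, 160, 161, 170, 160, 136, 98, 141, 160, 161, 166, 160, 163, 160, 170, 160, 130, 99, 123, 154, 153, 160, 167, 158, 165, 178, 168, 131, 109, 0, 168, 168, 175, 170, 169, 169, 169, 172, 153, 117, 92, 162, 171, 171, 171, 171, 170]
top axis [0.4985 0.1506] R 0.0991
 rim z 0.0596 dial z 0.0556 hub 0.0636 hubxy [0.498  0.1501 0.0633]
 knob 39 [0.45   0.1346 0.102 ] top [0.4506 0.1354 0.1071] 22 zmax 0.1127 ang -2.824
 ptr 78 [0.5178 0.1143 0.0654] ang -1.082 spread 1.475
 prof [150, 157, 150, 128, 112, 128, 152, 152, 154, 149, 150, 148, 163, 151, 141, 87, 77, 137, 152, 154, 149, 149, 148, 149, 151, 150, 135, 103, 113, 148, 155, 150,
[... 251 characters left out ...]
147, 148, 152, 150, 149, 148]
scene axis [0.5003 0.1494] R 0.0992
 rim z 0.0433 dial z 0.0547 hub 0.062 hubxy [0.5008 0.1502 0.0618]
 knob 64 [0.4543 0.1327 0.0926] top [0.4539 0.1335 0.1052] 19 zmax 0.1079 ang -2.794
 ptr 21 [0.5465 0.0595 0.0657] ang -1.097 spread 0.064
 prof [133, 135, 121, 114, 120, 141, 145, 144, 145, 143, 143, 142, 136, 116, 90, 0, 136, 126, 126, 130, 120, 114, 127, 119, 133, 112, 0, 0, 0, 0, 143, 140, 125, 102, 136, 140, 120, 127, 0, 96, 124, 132, 133, 138, 133, 126, 143, 136, 134, 138, 110, 92, 130, 143, 146, 143, 140, 130, 137, 131, 126, 100, 96, 104, 128, 128, 119, 120, 127, 106, 130, 94, 0, 111, 118, 123, 124, 122, 115, 140, 117, 115, 60, 0, 90, 100, 0, 0, 0, 135]
```

View pics/w1c.png

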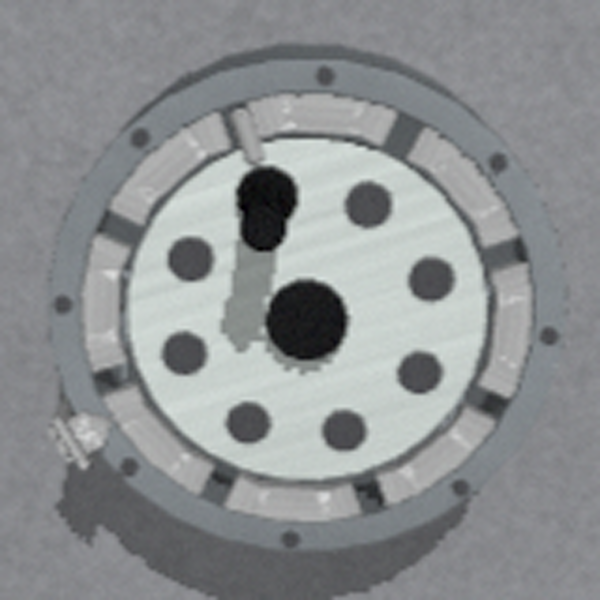

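```bash
cat >> h.py <<'E'
AX=np.array([0.4985,0.1505])
def quat(phi): return [np.cos(phi/2),np.sin(phi/2),0.,0.]
def u(t): return np.array([np.cos(t),np.sin(t)])
def pose(th,z,r=.05,ax=None): return [*((AX if ax is None else ax)+r*u(th)),z]
def F(n=8):
    L=[]
    for _ in range(n): ctrl.wait(.01); L.append(ctrl.get_obs()["force"])
    return np.mean(L,0)
TH0=np.radians(-161.2); TH1=np.radians(-71.2)
E
python3 - <<'E'
from h import *
for off in (0,np.pi):
    print(off)
    for th in np.linspace(TH0,TH1+.1,5):
        j=kinematics.solve_ik(pose(th,.07),quat(th+off)); print(None if j is None else np.round(j,2))
E
```

```text
0
[-0.73  0.31  0.41  2.12 -0.18  0.74  1.69]
[-0.71  0.32  0.43  2.11 -0.19  0.75  2.17]
[-0.67  0.34  0.43  2.08 -0.2   0.76  2.63]
[ 0.49  0.5  -0.96  2.01  0.52  0.9   2.4 ]
[ 0.6   0.64 -1.16  1.96  0.7   1.02  2.68]
3.141592653589793
[-0.75  0.31  0.44  2.12 -0.19  0.74 -1.44]
[-0.71  0.32  0.44  2.11 -0.2   0.75 -0.97]
[-0.67  0.34  0.43  2.08 -0.2   0.76 -0.52]
[-0.65  0.37  0.44  2.04 -0.22  0.78 -0.07]
[-0.62  0.4   0.42  1.99 -0.22  0.79  0.35]
```

```bash
cat >> h.py <<'E'
OFF=np.pi
def touch(start,dirn,z,q,f0,maxd,step=.001,thr=2.5,rate=.03):
    """step from start along dirn until the reaction against dirn exceeds thr; returns actual TCP xy, distance"""
    s=0; 
    while s<maxd:
        s+=step; ctrl.line_to([*(start+s*dirn),z],q,rate=rate)
        f=F(3)-f0
        if -f[:2]@dirn>thr: break
    o=ctrl.get_obs(); return o["position"][:2],s,f,o["time"]
E
python3 - <<'E'
from h import *
th=TH0; q=quat(th+OFF); t=u(th+np.pi/2); z=.077; c=np.array(pose(th,0)[:2])
ctrl.reach(pose(th,.17),q); ctrl.line_to(pose(th,z),q,rate=.12)
f0=F(); print("f0",f0.round(2),ctrl.get_obs()["position"].round(4),ctrl.get_obs()["time"])
ctrl.line_to([*(c+.028*t),z],q,rate=.15); f=F(4)-f0; print(f.round(2))
a=touch(c+.028*t,t,z,q,f0,.012); print(a[1],a[2].round(2),a[3],(a[0]-c)@t)
ctrl.line_to([*(c-.028*t),z],q,rate=.15); f=F(4)-f0; print(f.round(2))
b=touch(c-.028*t,-t,z,q,f0,.012); print(b[1],b[2].round(2),b[3],(b[0]-c)@t)
m=(((a[0]-c)@t)+((b[0]-c)@t))/2; print("knob tangential offset",m)
ctrl.line_to([*(c+m*t),z],q,rate=.15); print((F()-f0).round(2),ctrl.get_obs()["time"])
E
```

```text
f0 [0.16 0.04 0.17] [0.4519 0.1347 0.0778] 6.7417
[-0.4   0.1   0.22]
0.006 [-1.54  2.64  0.43] 8.7583 0.03360161970829309
[-0.29  0.04 -0.23]
0.011000000000000003 [ 1.61 -4.92  0.28] 12.3833 -0.037846416403312134
knob tangential offset -0.002122398347509522
[-0.35  0.49 -0.46] 12.85
```

```bash
sed -i 's/^AX=.*/AX=np.array([0.4978,0.1510])/; s/^TH0=.*/TH0=np.radians(-163.); TH1=np.radians(-73.)/' h.py
python3 - <<'E'
from h import *
q=quat(TH0+OFF)
f0=F()
ctrl.line_to(pose(TH0,.075),q,rate=.05); print("pre",(F()-f0).round(2))
fingers.close(); o=ctrl.get_obs(); print("grip",(F()-f0).round(2),o["width"],o["position"].round(4),o["finger_force"],o["time"])
for dz in (.003,.006,.009):
    ctrl.line_to(pose(TH0,.075-dz),q,rate=.04); f=F()-f0; o=ctrl.get_obs(); print(dz,f.round(2),o["position"].round(4),o["time"])
    if np.linalg.norm(f)>14: break
np.save("f0.npy",f0)
E
```

```text
pre [ 0.02 -0.12 -0.07]
grip [-0.81  0.06  1.64] 0.014215405528846476 [0.4499 0.1365 0.0751] 58.38111961609684 13.8833
0.003 [-0.97 -0.3   2.33] [0.4499 0.1364 0.0719] 14.2667
0.006 [-1.45  0.16  3.  ] [0.4499 0.1364 0.069 ] 14.5833
0.009 [-1.98 -0.23  3.61] [0.4499 0.1364 0.066 ] 14.9
```

Run:
```python
from h import *
f0=np.load("f0.npy"); z=.0655; ax=AX.copy()
for deg in np.arange(6,82.1,4):
    th=TH0+np.radians(deg)
    ctrl.line_to(pose(th,z,ax=ax),quat(th+OFF),rate=.06); f=F(3)-f0
    fr=f[:2]@u(th); ft=f[:2]@u(th+np.pi/2); print(deg,"rad %.1f tan %.1f z %.1f"%(fr,ft,f[2]))
    if abs(fr)>3: ax=ax+np.clip(fr*.0002,-.001,.001)*u(th)   # yield to a radial force
    if np.hypot(fr,ft)>16 or abs(f[2])>14: print("STOP"); break
print(ax,ctrl.get_obs()["position"].round(4),ctrl.get_obs()["time"]); np.save("ax.npy",ax)
```

```text
6.0 rad 1.5 tan 0.1 z 3.2
10.0 rad 1.5 tan 0.2 z 3.8
14.0 rad 1.9 tan 0.7 z 3.5
18.0 rad 1.3 tan 0.5 z 3.8
22.0 rad 1.3 tan 0.6 z 3.4
26.0 rad 1.4 tan 0.6 z 3.5
30.0 rad 1.3 tan 0.8 z 4.2
34.0 rad 1.1 tan 1.5 z 3.1
38.0 rad 0.4 tan 1.4 z 3.8
42.0 rad 0.4 tan 1.0 z 3.2
46.0 rad 0.7 tan 1.6 z 2.9
50.0 rad 0.7 tan 2.2 z 3.4
54.0 rad 0.3 tan 2.4 z 3.6
58.0 rad -0.3 tan 3.0 z 3.8
62.0 rad 0.0 tan 2.5 z 4.1
66.0 rad -0.6 tan 2.6 z 3.4
70.0 rad -0.7 tan 3.2 z 3.3
74.0 rad -0.3 tan 3.0 z 3.6
78.0 rad -0.9 tan 3.9 z 3.5
82.0 rad -0.3 tan 3.7 z 3.7
[0.4978 0.151 ] [0.5059 0.1018 0.0656] 20.4083
```

Run:
```python
from h import *
f0=np.load("f0.npy"); th=TH0+np.radians(82); q=quat(th+OFF)
for z in (.0675,.0685,.0691):
    ctrl.line_to(pose(th,z),q,rate=.04); f=F(4)-f0; print(z,f.round(2))
fingers.let_go(); f1=F(); np.save("f1.npy",f1); o=ctrl.get_obs(); print("open",(f1-f0).round(2),o["width"],o["time"])
cal=cams.calibration("scene"); im,d=cams.get_image("scene"); P=cloud(cal,d).reshape(-1,3); r=np.hypot(*(P[:,:2]-AX).T)
print("dial z",np.median(P[(r>.02)&(r<.065)&(P[:,2]<.065),2]).round(4)); 
save("s2.png",cv2.resize(im[120:260,240:400],(640,560),interpolation=cv2.INTER_CUBIC))
```

```text
0.0675 [4.26 1.37 3.17]
0.0685 [4.09 1.35 2.47]
0.0691 [4.85 1.17 2.07]
open [-0.46 -0.43  0.08] 0.08582437381373063 22.0083
dial z 0.0493
```

View pics/s2.png

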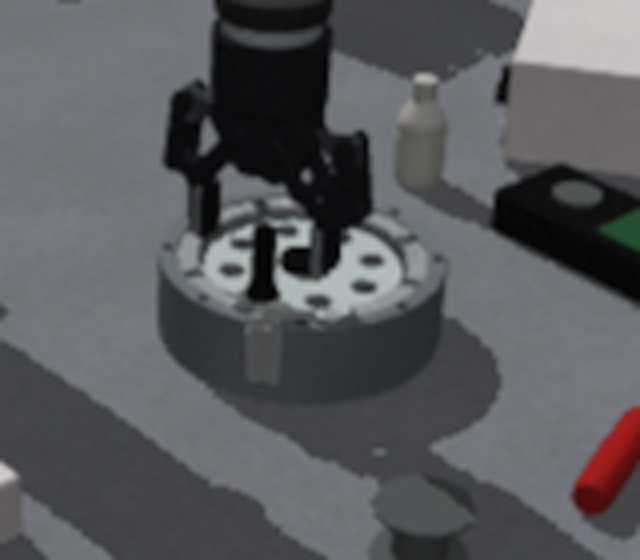

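Run:
```python
from h import *
z=.0691; th=TH0+np.radians(86); q=quat(th+OFF); t=u(th+np.pi/2); c=np.array(pose(th,0)[:2])
s=.024; ctrl.line_to([*(c+s*t),z],q,rate=.1); f1=F(); print(f1.round(2))
L=[]
while s<.044:
    s+=.0008; ctrl.line_to([*(c+s*t),z],q,rate=.02); f=F(3)-f1; ft=-f[:2]@t; L.append((round(s*1e3,1),round(ft,1)))
    if ft>6.5: break
print(L,f.round(2),ctrl.get_obs()["time"])
ctrl.line_to([*(c+(s-.004)*t),z],q,rate=.05)
cal=cams.calibration("scene"); im,d=cams.get_image("scene"); P=cloud(cal,d).reshape(-1,3); r=np.hypot(*(P[:,:2]-AX).T)
print("dial z",np.median(P[(r>.02)&(r<.065)&(P[:,2]<.065),2]).round(4))
```

```text
[-0.26  0.11 -0.04]
[(24.8, np.float64(-0.6)), (25.6, np.float64(-0.0)), (26.4, np.float64(-0.0)), (27.2, np.float64(-0.3)), (28.0, np.float64(-0.2)), (28.8, np.float64(-0.2)), (29.6, np.float64(-0.2)), (30.4, np.float64(0.1)), (31.2, np.float64(-0.2)), (32.0, np.float64(-0.2)), (32.8, np.float64(2.0)), (33.6, np.float64(2.5)), (34.4, np.float64(3.4)), (35.2, np.float64(2.7)), (36.0, np.float64(2.9)), (36.8, np.float64(2.0)), (37.6, np.float64(-0.2)), (38.4, np.float64(-0.5)), (39.2, np.float64(0.4)), (40.0, np.float64(2.3)), (40.8, np.float64(2.3)), (41.6, np.float64(2.8)), (42.4, np.float64(4.8)), (43.2, np.float64(5.6)), (44.0, np.float64(7.1))] [-6.81 -2.03  2.11] 29.425
dial z 0.0549
```

Run:
```python
from h import *
th=TH1; q=quat(th+OFF)
p=pose(TH0+np.radians(90),.0691); ctrl.line_to(p,q,rate=.1); p[2]=.2; ctrl.line_to(p,q,rate=.2)
for c in ["scene","wrist","top"]:
    cal=cams.calibration(c); im,d=cams.get_image(c); P=cloud(cal,d); Q=P.reshape(-1,3); v=Q[:,:2]-AX; r=np.hypot(*v.T)
    K=Q[(r<.07)&(Q[:,2]>.075)&(Q[:,2]<.115)]; print(c,"hub",np.median(Q[r<.012,2]).round(4),"dial",np.median(Q[(r>.02)&(r<.065)&(Q[:,2]<.065),2]).round(4))
    if len(K): print(" knob",len(K),K.mean(0).round(4),K[:,2].max().round(4),np.degrees(np.arctan2(*(K.mean(0)[:2]-AX)[::-1])).round(1))
    if c=="wrist": save("w3.png",im)
print(ctrl.get_obs()["time"])
```

```text
scene hub 0.0628 dial 0.0549
 knob 73 [0.5187 0.1012 0.0937] 0.1083 -67.2
wrist hub 0.0639 dial 0.056
 knob 446 [0.5142 0.1059 0.1021] 0.1096 -70.0
top hub 0.5722 dial nan
31.2
  return _methods._mean(a, axis=axis, dtype=dtype,
  ret = ret.dtype.type(ret / rcount)
```

View pics/w3.png

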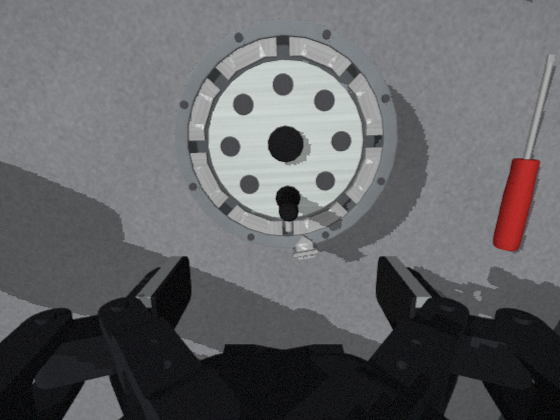

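Run:
```python
from h import *
q=quat(TH1+OFF); k=np.array([.497,-.183])
fingers.close(); ctrl.line_to([*(k+.06*u(TH1+OFF)),.17],q,rate=.25)
cal=cams.calibration("wrist"); im,d=cams.get_image("wrist"); Q=cloud(cal,d).reshape(-1,3)
m=(np.hypot(*(Q[:,:2]-k).T)<.05)&(Q[:,2]>.06)&(Q[:,2]<.072)
K=Q[m]; z=np.median(K[:,2]); T=K[abs(K[:,2]-z)<.0025]; c=(T.max(0)+T.min(0))/2
print(len(K),z,T.mean(0).round(4),c.round(4),np.ptp(T,0).round(4))
for r in models.search_frame("wrist","key_top")[:2]: print(r, ray_pt(cal,r["pixel"],z=.067).round(4))
save("w4.png",im); print(ctrl.get_obs()["time"]); np.save("key.npy",T.mean(0))
```

```text
return _methods._mean(a, axis=axis, dtype=dtype,
  ret = ret.dtype.type(ret / rcount)
Traceback (most recent call last):
ValueError: zero-size array to reduction operation maximum which has no identity
```

Run:
```python
from h import *
cal=cams.calibration("wrist"); im,d=cams.get_image("wrist"); save("w4.png",im); np.savez("w4.npz",d=d,**{k:cal[k] for k in ["view","vfov","cx","cy"]})
T=np.linalg.inv(np.array(cal["view"])); print(T.round(3)[:3].tolist(),ctrl.get_obs()["position"].round(3),ctrl.get_obs()["time"])
```

```text
[[0.955, -0.285, -0.077, 0.461], [0.295, 0.923, 0.247, -0.063], [0.001, -0.259, 0.966, 0.313]] [ 0.48  -0.124  0.17 ] 33.15
```

View pics/w4.png

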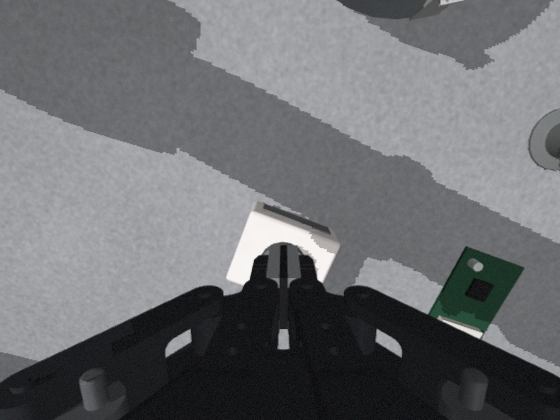

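Run:
```python
from h import *
q=quat(TH1+OFF); k=np.array([.497,-.183])
ctrl.line_to([*(k+.125*u(TH1+OFF)),.18],q,rate=.25)
cal=cams.calibration("wrist"); im,d=cams.get_image("wrist"); Q=cloud(cal,d).reshape(-1,3)
m=(np.hypot(*(Q[:,:2]-k).T)<.05)&(Q[:,2]>.06)&(Q[:,2]<.072)
K=Q[m]; print(len(K)); save("w5.png",im); print(ctrl.get_obs()["time"])
for r in models.search_frame("wrist","key_top")[:2]: print(r, ray_pt(cal,r["pixel"],z=.067).round(4))
z=np.median(K[:,2]); T=K[abs(K[:,2]-z)<.0025]; c=(T.max(0)+T.min(0))/2
print(z,T.mean(0).round(4),c.round(4),np.ptp(T,axis=0).round(4)); np.save("key.npy",T.mean(0))
```

```text
118
33.6167
{'pixel': [21.6, 409.7], 'confidence': 0.69} [0.5082 0.0983 0.067 ]
{'pixel': [337.6, 284.6], 'confidence': 0.43} [ 0.501  -0.1875  0.067 ]
0.06691545057564219 [ 0.4991 -0.1853  0.0669] [ 0.4996 -0.1853  0.0666] [0.0116 0.0157 0.0033]
```

Run:
```python
from h import *
w=np.load("w1.npz"); W={k:w[k] for k in ["view","vfov","cx","cy"]}; k=np.array([.497,-.183])
for n,P in [("w1",cloud(W,w["d"]))]+[(c,cloud(cams.calibration(c),np.load(c+"_d.npy"))) for c in ("top","scene")]:
    Q=P.reshape(-1,3); K=Q[(np.hypot(*(Q[:,:2]-k).T)<.05)&(Q[:,2]>.0635)&(Q[:,2]<.072)]
    print(n,len(K),K.mean(0).round(4),((K.max(0)+K.min(0))/2).round(4),np.ptp(K,axis=0).round(4))
```

```text
w1 291 [ 0.4952 -0.1785  0.0665] [ 0.4954 -0.1796  0.0662] [0.0267 0.0282 0.0053]
top 75 [ 0.496  -0.1798  0.0674] [ 0.4955 -0.1793  0.0676] [0.0248 0.0248 0.0082]
scene 65 [ 0.4977 -0.18    0.0658] [ 0.4967 -0.1792  0.0665] [0.0277 0.0285 0.0057]
```

View pics/w5.png

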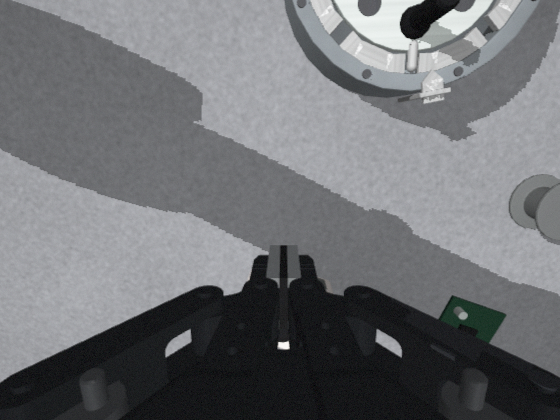

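Run:
```python
from h import *
q=quat(TH1+OFF); k=[.4959,-.1795]
ctrl.line_to([*k,.12],q,rate=.25); ctrl.line_to([*k,.071],q,rate=.1); f0=F(); z=.069; L=[]
while z>.054:
    z-=.0012; ctrl.line_to([*k,z],q,rate=.03); f=F(3)-f0; L.append((round(z,4),round(float(ctrl.get_obs()["position"][2]),4),round(float(f[2]),1)))
    if f[2]>10: break
print(L,f.round(2)); ctrl.wait(.2)
ctrl.line_to([*k,.075],q,rate=.06); ctrl.line_to([*k,.16],q,rate=.2)
ctrl.wait(.2)
im,d=cams.get_image("scene"); P=cloud(cams.calibration("scene"),d).reshape(-1,3); r=np.hypot(*(P[:,:2]-AX).T)
print("dial",np.median(P[(r>.02)&(r<.065)&(P[:,2]<.065),2]).round(4),"hub",np.median(P[r<.012,2]).round(4),"key",np.median(P[np.hypot(*(P[:,:2]-k).T)<.009,2]).round(4),ctrl.get_obs()["time"])
```

```text
[(0.0678, 0.068, 0.5), (0.0666, 0.0669, 1.7), (0.0654, 0.0656, 2.6), (0.0642, 0.0644, 3.0), (0.063, 0.0632, 3.9), (0.0618, 0.062, 4.6), (0.0606, 0.0611, 7.7), (0.0594, 0.0609, 15.7)] [-2.5   0.19 15.65]
dial 0.0549 hub 0.0622 key 0.2056 38.7083
```

Key bottomed out at 6 mm of travel and has been released; the dial is still up.

```bash
python3 -c "
from h import *
print(job_done())"
```

```text
the job is handed in; nothing more can be done
None
```

The dial turned 90° the shorter way and locked fully up in the slot nearest the pointer. The key was then pressed to its stop and released, and I handed the job in at about 39 s; the verdict isn't known to me.

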